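# Set the rack loader to its gauge mark

### The arm

A 6-joint arm with a two-finger parallel gripper is mounted at the origin on the work surface. World frame = base frame: x ahead of the robot, y to its left, z up, the work surface at z = 0. Lengths are in mm, angles in rad, forces in N, time in s.
With the tool pointing down it reaches from about 350 to 800 mm from the base axis. Payload 7.3 kg.
Tool frame: the origin (TCP) lies between the finger pads; the fingertips stand 22 mm ahead of it and the grasp point (between the pads) lies 3 mm ahead of it (ctrl.tip_extent is the distance from the TCP to the fingertips, in mm); z points along the fingers, y is the direction in which the jaws open and shut (so a half turn about z gives the same grasp; the last joint's range is limited). The gripper opens to 85 mm and grips with 20 to 120 N. Pads are 22 mm wide; open, the fingers measure 114 mm over their backs; the gripper's body (76 mm by 85 mm) begins 54 mm behind the grasp point. The pads swing forward as they close: fully open they stand 13 mm farther back than shut.
Start: joints at [-1.376, 0.342, 1.524, -0, 1.275, -0.146], TCP at [175.499, -494.816, 253.322] pointing down, gripper open.
Joint ranges: [-2.53, 2.53], [-0.77, 2.02], [0.04, 2.7], [-1, 4.14], [0.28, 2.66], [-3.11, 3.11]. Speed limits (rad/s): [2.57, 2.57, 3.14, 3.14, 3.14, 3.14].

### API

Orientations are given as a unit quaternion [x, y, z, w].
In Python, from bench import ctrl gives the robot as it stands. The module is installed in compiled form; this text tells all that it offers.
- The arm moves only by the shell command python3 -m creep 'ROWS' [FORCE]. ROWS is JSON, a list that holds one entry, the list of rows, each a list of 7 numbers: the closure, from -1 (fully open) to 1 (shut), then the shift along the world's x, y, z normalised to -1 to 1, where 1 is 30 mm, then the turn, a rotation vector about the world's x, y, z normalised to -1 to 1, where 1 is 120 degrees. In form: [[[jaw, x, y, z, rx, ry, rz], ...]]. A call has 1 to 8 rows; each row shifts and turns the pose as measured when the row begins; what a row does not reach is not made up. A row lasts 1/12 s, in which the tool goes at most 41.7 mm and 7.16 degrees, less where a joint would pass 70% of its speed; a pose out of reach is approached as far as the arm can. A call with a number of a shift or a turn outside -1 to 1 is refused whole. A call with a gripper value outside its range is refused whole. The fingers move at their own pace and stop on an object; FORCE is the grip in N (left out, the last holds). Time passes only in rows, so rows that do not move let the fingers close. It gives the time, the measured TCP pose, the force and the opening at its end, in the units of the state.
- ctrl.state(): the state, without advancing time (a new reading comes with each control period).
- ctrl.snapshot(name): name is "scene" or "top" or "wrist"; returns (picture, depth): 384x512x3 uint8, blue, green, red; 384x512 float32, mm along the optical axis (not along the pixel's ray), 0 where there is no reading.
- ctrl.calibration(name): a dict with "fx", "fy", "cx", "cy" (pixels), "cam_to_world" (4x4, takes a point from camera to world coordinates); the wrist camera has in their place "hand_eye" (4x4, takes a point from camera to tool coordinates, whose origin is the TCP and whose axes are the flange's). Camera axes: x right, y up, looking along -z (the intrinsics and any distortion apply to the point x, -y, -z); pixel columns grow to the right and rows downward; lengths in mm; the calibration is good to about 2 mm. A picture is of the moment at which its call begins: read the wrist's pose just before it. calibration takes no time and is no camera call.
- ctrl.sign_off(): hands the job in, once; it reports no verdict.
Trained networks look in the newest picture that a camera, given by its name, has taken for a name from the list of things; names that differ only in an ending like _2 or _b are one class to them, and where a whole thing is asked for, a point or a joint stands for the part that bears it (a point fixed in the world has none). Each returns a list of dicts, best first, with "confidence" (0 to 1); they miss things now and then, are a little off and sometimes report something else, mostly with a low value. They report only what shows in the picture. A call takes as long as a camera call.
- ctrl.boxes_of(query, camera): "position" ([row, column] in pixels, amid what is visible of it).
The state is a dict: "time_s": time; "joints": joint angles; "dq": joint speeds; "joint_torque": joint torques, N m; "eef_pos": TCP position; "tcp_rot": TCP orientation; "wrist_force": force on the tool from outside, world axes, zero at the start; "wrist_torque": the same for the moment, N m; "gripper_width": finger opening in mm.
Only numpy, scipy, OpenCV 4.12 (cv2) and the standard library are available. Lean on these libraries where they do the work, as an engineer would, in place of code of your own. Each camera call takes 0.05 s, during which the arm holds its last target.

### The job

Set the tube-rack loader on the lab bench for a narrower rack: with a fingertip on top of the knurled wheel, roll it so that the sliding fence closes towards the fixed fence, until the fence's pointer stands in line with the gauge mark on the small index block, then take the finger away. Move the fence only by the wheel, do not touch the index block, and leave the tube rack, bottle, jar and mug standing where they are.

Things in the scene. Friction and masses are not known exactly. Their poses are not given: they have to be found in the camera images.
- loader: the rack loader, fixed to the bench: grey bed plate 180 (x) x 300 (y) x 12 mm high. Origin: centre of its underside, on the bench; z up. The fence slides along its y. Fixed aluminium fence 110 x 10 mm at y = +140 mm, top 57 mm above the bench. White wheel housing 56 (x) x 72 (y) mm, top 58 (ends) to 62 mm (cheeks) above the bench, centred at x = -15, y = -98.5 mm.
- wheel: knurled steel wheel, radius 30 mm, 24 mm wide, axle level along the loader's x; stands 13 mm out of the white housing. Origin: its centre, 45 mm above the bench, at loader x = -15, y = -98.5 mm; its frame turns with it. Starts on its open end stop, turns 3.75 rad, stays where left (drag about 1.3 N at the rim). Rolling its top towards loader +y closes the fence, 12 mm per rad; rolling back opens it.
- wheel_top (a point): topmost point of the wheel's rim, mid-width, 75 mm above the bench when not pressed; does not turn with the wheel (axes as the loader's). Wheel, guide rods and fence hang in one sprung carriage: pressed from above they sink up to 6 mm (about 2 N to start, then 1 N per mm) and spring back; the wheel rolls well under a fingertip when pressed down 2 to 5 mm.
- fence: sliding aluminium fence, upright plate 100 (x) x 10 (y) x 40 mm, top 60 mm above the bench, between wheel housing and fixed fence. Origin: centre of its underside, 19.5 mm above the bench; starts at loader x = -15, y = -35 mm. Slides 45 mm to loader +y, driven by the wheel: it moves the same way as the wheel's top, 0.4 mm per mm of rim travel. Axes as the loader's.
- fence_pointer (a point): upper tip of the fence's pointer, a black blade 5 mm wide (y), 24 mm long (x), that sticks out of the fence's +x end above the bed; 23.5 mm above the bench when the wheel is not pressed. Axes as the loader's.
- index: the index block, a small steel rider 22 (x) x 24 (y) x 6 mm on the white ruled scale strip along the bed's +x edge, held by stiff friction. Origin: on the strip 2 mm to the -x side of the block, 13.5 mm above the bench. Axes as the loader's. It starts 14 to 36 mm further to loader +y than the pointer.
- gauge_mark (a point): the gauge mark: the -x end of the black line, 5 mm wide (y), 24 mm long (x), across the index block, 22 mm above the bench; axes as the loader's. The pointer is in line when pointer and mark have the same loader y (the pointer ends 2 mm short of it in x).
- tube_rack: bystander: white rack block 200 x 70 x 45 mm with glass tubes standing in it, 87 mm high over the caps, loose; origin centre of its underside
- reagent_bottle: bystander: white bottle, 50 mm across, 110 mm high, loose; origin centre of its underside
- sample_jar: bystander: amber jar, 48 mm across, 55 mm high, loose; origin centre of its underside
- mug: bystander: blue mug, 76 mm across, 90 mm high, handle towards its +y, loose; origin centre of its underside

How it is judged:
By the outcome, as a careful person would: the job done as asked, in the order asked, and still so for the second after the job is handed in, with the robot touching nothing.
It also fails if it takes over 48 s, if anything falls off the work surface, if the arm or the gripper's body presses on something with over 40 N, if the wrist force passes 120 N, or if a joint passes its speed limit or range.

## Working session

There is one attempt and no reset: what is moved stays moved. The work goes in short steps, Python scripts to look and compute and a shell command to move; the robot and the scene stay as the last step left them, time stands still between calls to the robot, and variables do not carry over. Pictures are saved under pics/ and viewed, and the job is handed in when it is done.

```bash
mkdir -p pics; cat > h.py <<'E'
from bench import ctrl
import numpy as np, cv2
def snap(cam,fn):
    s=ctrl.state(); p,d=ctrl.snapshot(cam); cv2.imwrite('pics/'+fn,p); np.savez('pics/'+fn[:-4]+'.npz',p=p,d=d,pos=s['eef_pos'],rot=s['tcp_rot']); return p,d
def world(cam,px,z):
    "intersect pixel (row,col) with plane z"
    c=ctrl.calibration(cam); T=np.array(c['cam_to_world'])
    r,cc=px; v=np.array([(cc-c['cx'])/c['fx'],-(r-c['cy'])/c['fy'],-1.0])
    o=T[:3,3]; w=T[:3,:3]@v; t=(z-o[2])/w[2]; return o+t*w
def wdepth(cam,px,d):
    c=ctrl.calibration(cam); T=np.array(c['cam_to_world']); r,cc=px
    v=np.array([(cc-c['cx'])/c['fx'],-(r-c['cy'])/c['fy'],-1.0])*d
    return T[:3,3]+T[:3,:3]@v
E
python3 - <<'E'
from h import *
print(ctrl.state())
for c in ['scene','top']:
    snap(c,c+'0.png'); print(c,{k:(np.round(v,3).tolist()) for k,v in ctrl.calibration(c).items()})
    for q in ['loader','wheel','fence','fence_pointer','index','gauge_mark','wheel_top']:
        try: print(q,[(np.round(b['position'],1).tolist(),round(b['confidence'],2)) for b in ctrl.boxes_of(q,c)[:2]])
        except Exception as e: print(q,e)
E
```

```text
{'time_s': 0.0, 'joints': array([-1.37600769e+00,  3.42745844e-01,  1.52505741e+00, -9.14647202e-06,
        1.27538887e+00, -1.46005230e-01]), 'dq': array([-0.00042561,  0.00097405, -0.00039494,  0.00107566, -0.00074387,
       -0.00086526]), 'joint_torque': array([-1.78968661e-03, -4.33680439e+01, -2.46012443e+01, -2.04256885e-04,
        7.85391399e-03, -1.05023881e-05]), 'eef_pos': array([ 175.41488095, -494.42293055,  252.59983493]), 'tcp_rot': array([ 9.85516994e-01,  1.69574806e-01, -2.38777899e-05, -7.99392667e-04]), 'wrist_force': array([-0.06297411,  0.39377979,  0.22735968]), 'wrist_torque': array([-0.04287527,  0.05630057, -0.00081683]), 'gripper_width': 85.31176860588859}
scene {'fx': 410.36, 'fy': 410.36, 'cx': 252.807, 'cy': 185.689, 'cam_to_world': [[0.718, -0.573, 0.395, 991.034], [0.696, 0.593, -0.405, -371.318], [-0.002, 0.566, 0.825, 899.827], [0.0, 0.0, 0.0, 1.0]]}
loader [([168.5, 248.0], 0.58)]
wheel [([174.3, 210.6], 0.71)]
fence [([169.1, 235.9], 0.55)]
fence_pointer [([169.7, 237.7], 0.62)]
index []
gauge_mark [([188.7, 264.0], 0.6)]
wheel_top [([167.9, 233.0], 0.57)]
top {'fx': 390.737, 'fy': 390.737, 'cx': 260.217, 'cy': 185.636, 'cam_to_world': [[-0.017, 0.995, -0.095, 502.758], [-0.999, -0.02, -0.03, 23.472], [-0.032, 0.095, 0.995, 1011.247], [0.0, 0.0, 0.0, 1.0]]}
loader [([214.6, 244.3], 0.92)]
wheel [([228.0, 278.5], 0.65)]
fence [([222.0, 259.3], 0.82), ([217.7, 244.0], 0.16)]
fence_pointer [([219.1, 260.3], 0.66)]
index [([187.4, 251.2], 0.41)]
gauge_mark [([185.5, 252.5], 0.58)]
wheel_top [([226.9, 259.8], 0.57), ([228.1, 257.8], 0.55)]
```

```bash
python3 - <<'E'
import cv2
p=cv2.imread('pics/top0.png'); s=cv2.imread('pics/scene0.png')
cv2.imwrite('pics/topc.png',cv2.resize(p[130:290,150:350],None,fx=4,fy=3.75,interpolation=cv2.INTER_CUBIC)[:600,:800])
cv2.imwrite('pics/scenec.png',cv2.resize(s[90:250,150:350],None,fx=4,fy=3.75,interpolation=cv2.INTER_CUBIC))
E
```

```text
(no output)
```

View pics/top0.png

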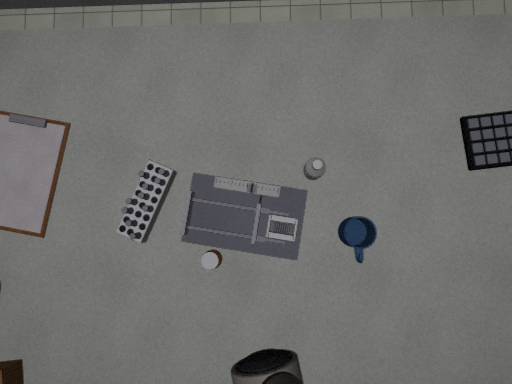

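View pics/topc.png

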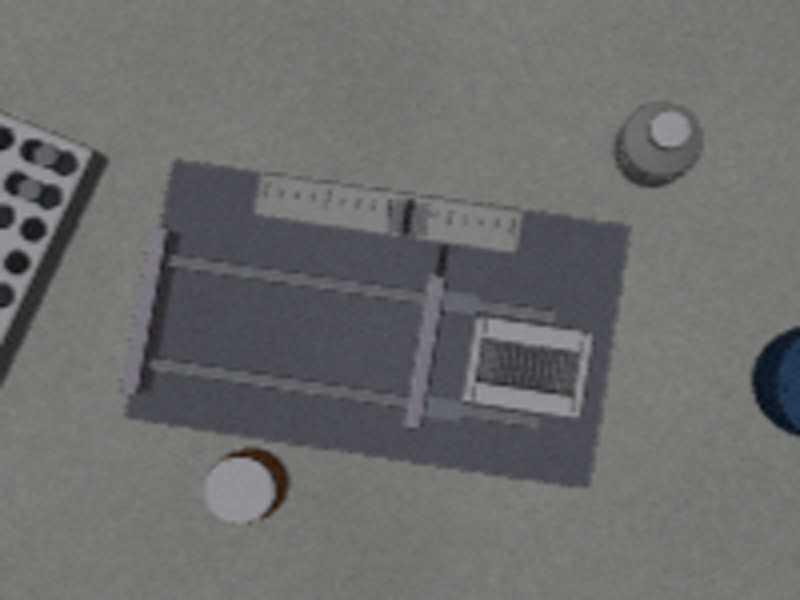

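View pics/scenec.png

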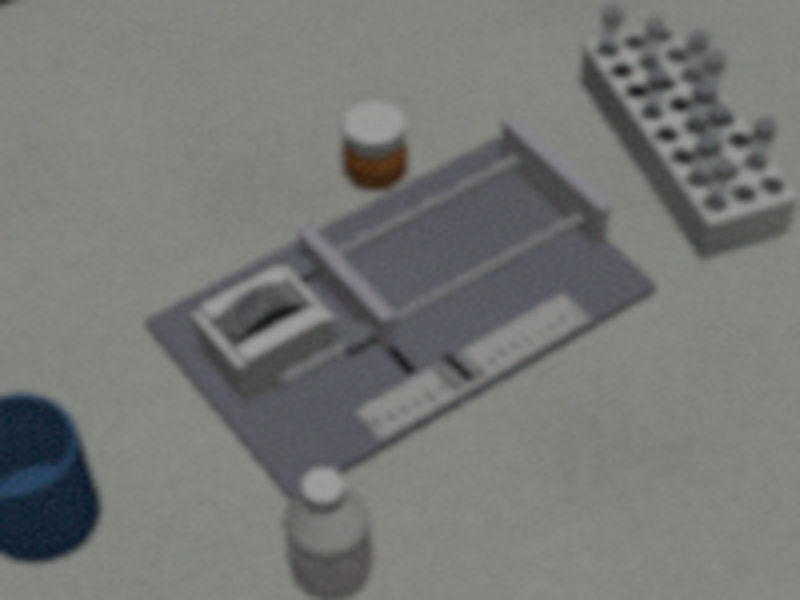

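The views show the loader with bed corners, the wheel housing near top-image pixel (228,281), the pointer near (200,260) and the gauge mark near (188,252). The bottle and mug stand to the -y side, the jar to the -x side and the rack to the +y side.

```bash
cat >> h.py <<'E'
def fitloader(cs_world):
    L=np.array([[90,150],[90,-150],[-90,-150],[-90,150]],float); W=np.array(cs_world)[:,:2]
    Lc=L-L.mean(0);Wc=W-W.mean(0)
    a=np.arctan2((Lc[:,0]*Wc[:,1]-Lc[:,1]*Wc[:,0]).sum(),(Lc*Wc).sum())
    R=np.array([[np.cos(a),-np.sin(a)],[np.sin(a),np.cos(a)]]); o=W.mean(0)
    return o,a,R,W-(o+L@R.T)
E
python3 - <<'E'
from h import *
f=lambda x,y:(y/3.75+130-.37,x/4+150-.37)
c=[world('top',f(*p),12) for p in [(175,160),(630,225),(590,487),(127,418)]]
o,a,R,e=fitloader(c); print(o,a,e)
g=lambda x,y,z:(world('top',f(x,y),z)[:2]-o)@R
print('pointer',g(441,262,23.5),'mark',g(409,217,22),'wheel',g(528,367,62))
f=lambda x,y:(y/3.75+90-.37,x/4+150-.37)
c=[world('scene',f(*p),12) for p in [(655,290),(295,497),(147,325),(503,135)]]
o2,a2,R2,e=fitloader(c); print(o2,a2,e)
g=lambda x,y,z:(world('scene',f(x,y),z)[:2]-o2)@R2
print('pointer',g(402,360,23.5),'mark',g(460,367,22),g(447,352,22))
for O,r in((o,R),(o2,R2)): print(O+r@[-15,-98.5], O+r@[60,-20])
for q in ['tube_rack','reagent_bottle','sample_jar','mug']:
    b=ctrl.boxes_of(q,'top'); print(q,[world('top',x['position'],60).round() for x in b[:1]])
print(ctrl.calibration('wrist'))
E
```

```text
[523.28420639  95.67933865] -0.17180311206840365 [[-0.7361798  -1.39895016]
 [-0.48305492  1.57606824]
 [ 0.94683615  0.97773538]
 [ 0.27239857 -1.15485346]]
pointer [ 45.31343217 -33.37296041] mark [72.51458446 -8.47237056] wheel [-15.61931907 -97.2796038 ]
[528.31661462  96.5850224 ] -0.17430443031550302 [[-1.99611422 -5.45552649]
 [-1.28779395  2.66551636]
 [ 3.65618249 -0.692554  ]
 [-0.37227432  3.48256413]]
pointer [ 44.59393568 -34.63286358] mark [70.54340958 -7.11033904] [55.49175467 -6.40459014]
[491.66555424   1.19383269] [578.98170914  65.71622488]
[496.4617233    2.17890025] [583.93899592  66.48268532]
tube_rack [array([563., 336.,  60.])]
reagent_bottle [array([640., -79.,  60.])]
sample_jar [array([418., 179.,  60.])]
mug [array([ 478., -182.,   60.])]
{'fx': 279.66398556441993, 'fy': 279.66398556441993, 'cx': 258.9071285109452, 'cy': 189.9641345253331, 'hand_eye': array([[-6.65240389e-04,  9.65360329e-01,  2.60919512e-01,
         6.48404755e+01],
       [ 9.99999771e-01,  6.75089067e-04,  5.18781933e-05,
        -9.62359733e-01],
       [-1.26062760e-04,  2.60919487e-01, -9.65360557e-01,
        -1.19669061e+02],
       [ 0.00000000e+00,  0.00000000e+00,  0.00000000e+00,
         1.00000000e+00]])}
```

```bash
python3 -m creep '[[[1,0.6,1,0,0,0,-0.05],[1,0.6,1,0,0,0,-0.05],[1,0.6,1,0,0,0,-0.05],[1,0.6,1,0,0,0,-0.05],[1,0.6,1,0,0,0,-0.05],[1,0.6,1,0,0,0,0],[1,0.6,1,0,0,0,0],[1,0.6,1,0,0,0,0]]]' 20
```

```text
time_s: 1.67
eef_pos: [319.9, -250.4, 252.7]
tcp_rot: [0.994, -0.11, -0.0, 0.002]
wrist_force: [1.7, 0.3, -0.1]
gripper_width: -0.1
```

```bash
python3 -m creep '[[[1,0.7,1,-0.2,0,0,0.023],[1,0.7,1,-0.2,0,0,0],[1,0.7,1,-0.2,0,0,0],[1,0.7,1,-0.2,0,0,0],[1,0.7,1,-0.2,0,0,0],[1,0.7,1,-0.2,0,0,0],[1,0.7,1,-0.2,0,0,0],[1,0.7,1,-0.2,0,0,0]]]' ; python3 -m creep '[[[1,0.1,0.4,-1,0,0,0],[1,0,0,0,0,0,0],[1,0,0,0,0,0,0]]]'
cat >> h.py <<'E'
from scipy.spatial.transform import Rotation as Rn
def wristT(pos,rot):
    T=np.eye(4);T[:3,:3]=Rn.from_quat(rot).as_matrix();T[:3,3]=pos
    return T@np.array(ctrl.calibration('wrist')['hand_eye'])
def wworld(T,px,z):
    c=ctrl.calibration('wrist'); v=np.array([(px[1]-c['cx'])/c['fx'],-(px[0]-c['cy'])/c['fy'],-1.0])
    o=T[:3,3]; w=T[:3,:3]@v; return o+(z-o[2])/w[2]*w
E
python3 - <<'E'
from h import *
snap('wrist','w1.png'); s=ctrl.state(); print(s['eef_pos'],s['tcp_rot'],ctrl.tip_extent)
p=cv2.imread('pics/w1.png'); cv2.imwrite('pics/w1b.png',cv2.resize(p,(800,600),interpolation=cv2.INTER_CUBIC))
for q in ['wheel','wheel_top','fence_pointer','gauge_mark','index','fence']:
    print(q,[(np.round(b['position'],1).tolist(),round(b['confidence'],2)) for b in ctrl.boxes_of(q,'wrist')[:2]])
E
```

```text
time_s: 2.33
eef_pos: [494.2, 3.1, 206.2]
tcp_rot: [0.996, -0.085, 0.004, 0.004]
wrist_force: [1.2, -1.0, 0.3]
gripper_width: 0.0
time_s: 2.58
eef_pos: [501.0, 21.9, 175.0]
tcp_rot: [0.997, -0.081, 0.006, 0.003]
wrist_force: [-0.6, -1.2, 0.9]
gripper_width: -0.0
[500.1587413   21.56814162 174.64215183] [ 0.99663207 -0.0817932   0.00494621  0.00315163] 22.0
wheel [([202.9, 282.0], 0.87)]
wheel_top [([194.3, 212.4], 0.86)]
fence_pointer [([184.4, 212.6], 0.91)]
gauge_mark [([96.9, 182.6], 0.8)]
index [([93.2, 184.1], 0.73)]
fence [([184.8, 211.2], 0.57)]
```

View pics/w1b.png

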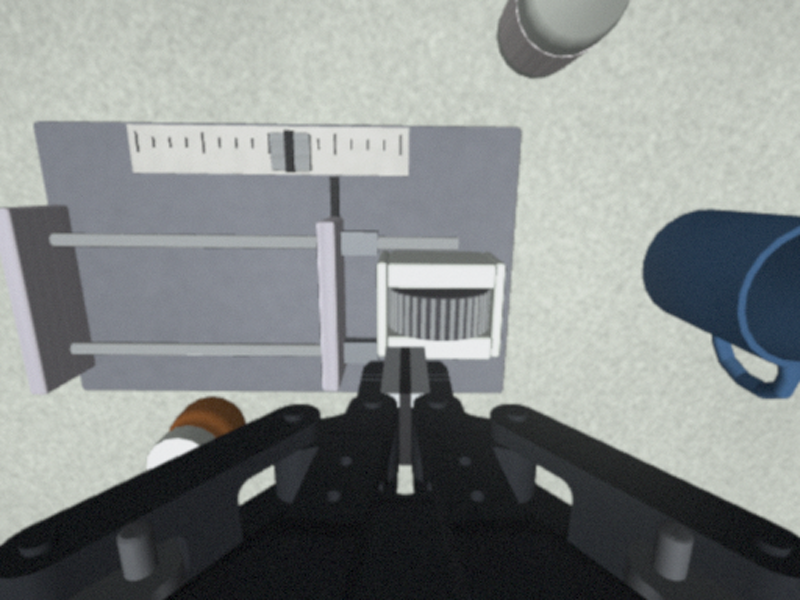

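```bash
python3 - <<'E'
from h import *
z=np.load('pics/w1.npz'); T=wristT(z['pos'],z['rot'])
f=lambda x,y:(y*.64-.2,x*.64-.2)
c=[wworld(T,f(*p),12) for p in [(38,122),(521,128),(502,390),(83,390)]]
o,a,R,e=fitloader(c); print(o,a,e.round(1))
g=lambda x,y,zz:((wworld(T,f(x,y),zz)[:2]-o)@R).round(1)
print('ptr tip',g(335,177,23.5),'mark',g(289,173,22),g(290,131,22),'housing top c',g(441,304,62), 'fence top',g(330,220,60),g(331,390,60))
print('wheel',o+R@[-15,-98.5])
r=Rn.from_quat(z['rot']).as_matrix(); print('tip',z['pos']+22*r[:,2], 'yaw tool',np.arctan2(r[1,0],r[0,0]),'z axis',r[:,2])
E
```

```text
[523.62171671  95.82476325] -0.1741507335400257 [[-2.8 -4.1]
 [-1.7  3.2]
 [ 3.7  2.3]
 [ 0.8 -1.4]]
ptr tip [ 57.6 -34.6] mark [59.7 -6.9] [83.4 -8.8] housing top c [-10.3 -97. ] fence top [ 35.  -36.7] [-63.8 -34.2]
wheel [491.78133569   1.41374622]
tip [501.23275981  21.73428145 153.02319531] yaw tool -0.16292488429202867 z axis [ 0.01105137 -0.0073677  -0.99991179]
```

```bash
python3 -m creep '[[[1,-0.12,-0.36,-0.7,0,0,0],[1,-0.12,-0.36,-0.7,0,0,0],[1,-0.12,-0.36,-0.7,0,0,0],[1,0,0,0,0,0,0],[1,0,0,0,0,0,0]]]'; python3 - <<'E'
from h import *
snap('wrist','w2.png'); s=ctrl.state(); print(s['eef_pos'],s['tcp_rot'],s['wrist_force'])
p=cv2.imread('pics/w2.png'); cv2.imwrite('pics/w2b.png',cv2.resize(p,(800,600),interpolation=cv2.INTER_CUBIC))
E
```

```text
time_s: 3.35
eef_pos: [491.6, -16.0, 115.7]
tcp_rot: [0.996, -0.085, 0.012, 0.003]
wrist_force: [0.3, 0.2, 1.0]
gripper_width: -0.1
[491.44256065 -15.82426879 115.76199629] [ 0.99628847 -0.08522019  0.01160274  0.00348891] [-0.79263008 -0.42091489 -0.51662928]
```

View pics/w2b.png

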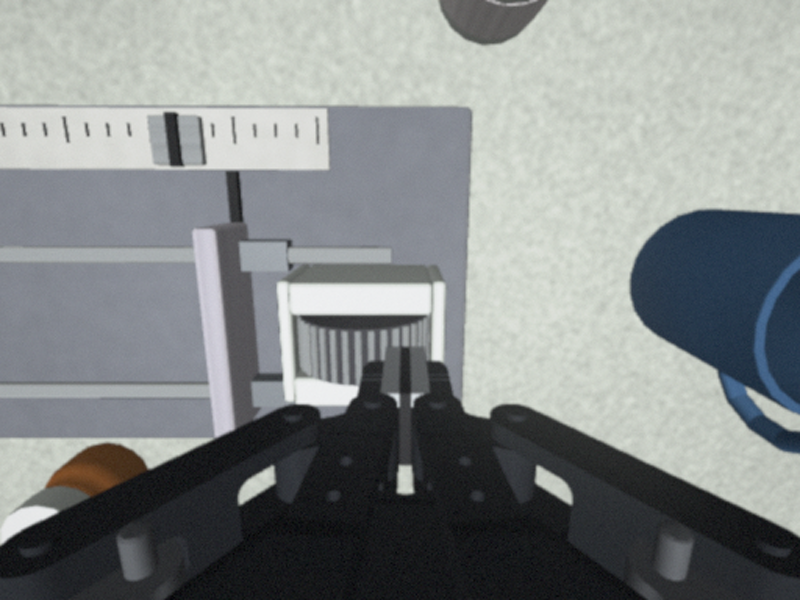

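The finger is now about 18 mm to the -y side of the wheel centre: tip at (355,405), wheel at (350,365). I'll level the tool and move in.

```bash
python3 -m creep '[[[1,-0.05,0.2,-0.4,0.0043,0.0107,0],[1,0,0,-0.18,0,0,0],[1,0,0,0,0,0,0]]]';python3 -m creep '[[[1,0,0,-0.1,0,0,0],[1,0,0,0,0,0,0]]]'
```

```text
time_s: 3.65
eef_pos: [492.0, -8.8, 100.1]
tcp_rot: [0.996, -0.085, 0.002, -0.0]
wrist_force: [0.6, -0.3, -0.5]
gripper_width: 0.3
time_s: 3.82
eef_pos: [492.6, -8.0, 97.2]
tcp_rot: [0.996, -0.085, 0.002, -0.0]
wrist_force: [-1.0, 0.5, 0.3]
gripper_width: 0.2
```

```bash
python3 -m creep '[[[1,-0.1,-0.13,-0.05,0,0,0],[1,0,0,0,0,0,0]]]';python3 -m creep '[[[1,0,0,-0.07,0,0,0],[1,0,0,0,0,0,0]]]'
```

```text
time_s: 3.98
eef_pos: [489.9, -11.8, 95.9]
tcp_rot: [0.996, -0.084, 0.003, -0.0]
wrist_force: [-0.7, -1.5, 0.5]
gripper_width: 0.3
time_s: 4.15
eef_pos: [490.1, -12.0, 94.4]
tcp_rot: [0.996, -0.084, 0.004, -0.0]
wrist_force: [-0.8, 1.1, 2.7]
gripper_width: 0.4
```

Contact has started. Next, down about 2 mm more, then a first stroke.

```bash
python3 -m creep '[[[1,0,0,-0.09,0,0,0],[1,0,0,0,0,0,0]]]';python3 -m creep '[[[1,0.02,0.12,0,0,0,0],[1,0.02,0.12,0,0,0,0],[1,0.02,0.12,0,0,0,0],[1,0,0,0,0,0,0]]]'
```

```text
time_s: 4.32
eef_pos: [490.2, -12.0, 92.2]
tcp_rot: [0.996, -0.084, 0.004, -0.0]
wrist_force: [-0.9, 0.5, 5.8]
gripper_width: -0.3
time_s: 4.65
eef_pos: [491.9, -2.2, 93.3]
tcp_rot: [0.996, -0.084, 0.004, 0.001]
wrist_force: [-1.4, 1.2, 6.0]
gripper_width: 0.1
```

```bash
python3 -m creep '[[[1,0.02,0.13,0,0,0,0],[1,0.02,0.13,0,0,0,0],[1,0.02,0.13,-0.03,0,0,0],[1,0,0,0,0,0,0]]]'; python3 - <<'E'
from h import *
snap('wrist','w3.png'); s=ctrl.state(); print(s['eef_pos'],s['tcp_rot'],s['wrist_force'])
p=cv2.imread('pics/w3.png'); cv2.imwrite('pics/w3b.png',cv2.resize(p,(800,600),interpolation=cv2.INTER_CUBIC))
E
```

```text
time_s: 4.98
eef_pos: [493.9, 9.1, 93.5]
tcp_rot: [0.996, -0.084, 0.005, 0.002]
wrist_force: [-1.3, 2.5, 5.0]
gripper_width: -0.3
[493.8729312    9.07094431  93.56717471] [ 0.99643034 -0.08428183  0.00457142  0.001504  ] [-1.49659928  2.22803313  6.05101394]
```

View pics/w3b.png

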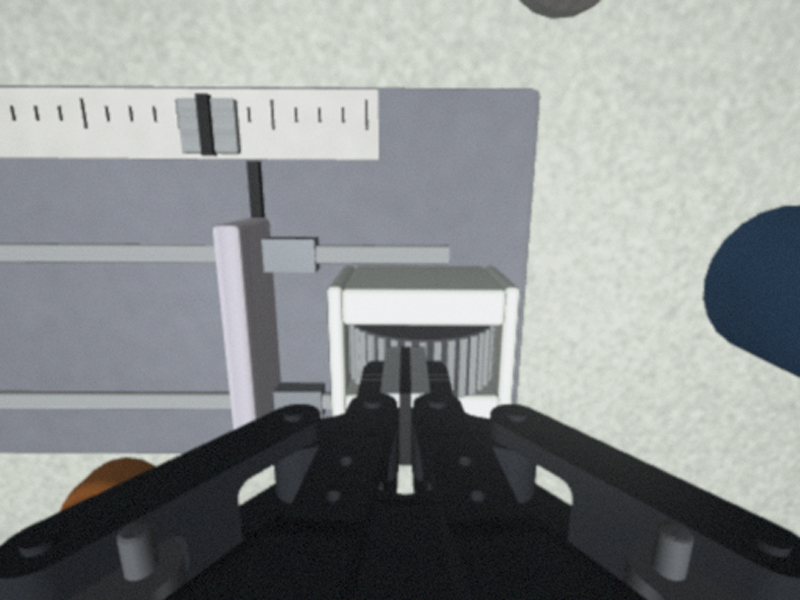

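```bash
python3 -m creep '[[[1,0.02,0.12,-0.02,0,0,0],[1,0,0,0.4,0,0,0],[1,-0.08,-0.45,0.1,0,0,0],[1,-0.07,-0.38,0,0,0,0],[1,0,0,0,0,0,0]]]';python3 -m creep '[[[1,0,0,-0.2,0,0,0],[1,0,0,-0.15,0,0,0],[1,0,0,0,0,0,0]]]'
```

```text
time_s: 5.45
eef_pos: [489.6, -12.7, 107.8]
tcp_rot: [0.997, -0.083, 0.004, 0.002]
wrist_force: [0.0, 1.0, -0.2]
gripper_width: -0.3
time_s: 5.7
eef_pos: [489.2, -13.1, 95.5]
tcp_rot: [0.996, -0.085, 0.004, 0.002]
wrist_force: [-0.1, 0.1, -0.4]
gripper_width: -0.5
```

```bash
python3 -m creep '[[[1,0,0,-0.1,0,0,0],[1,0.02,0.12,-0.03,0,0,0],[1,0.02,0.12,0,0,0,0],[1,0.02,0.12,0,0,0,0],[1,0.02,0.13,0,0,0,0],[1,0.02,0.13,0,0,0,0],[1,0.02,0.13,-0.02,0,0,0],[1,0,0,0,0,0,0]]]'; python3 - <<'E'
from h import *
snap('wrist','w4.png'); s=ctrl.state(); print(s['eef_pos'],s['tcp_rot'],s['wrist_force'])
p=cv2.imread('pics/w4.png'); cv2.imwrite('pics/w4b.png',cv2.resize(p,(800,600),interpolation=cv2.INTER_CUBIC))
E
```

```text
time_s: 6.37
eef_pos: [493.6, 11.3, 92.2]
tcp_rot: [0.996, -0.084, 0.004, 0.003]
wrist_force: [-3.4, -1.2, 7.4]
gripper_width: 0.5
[493.60196335  11.20715834  92.23774967] [ 0.99649514 -0.08349101  0.0042737   0.002904  ] [-1.20573754  0.58303506  7.80615104]
```

View pics/w4b.png

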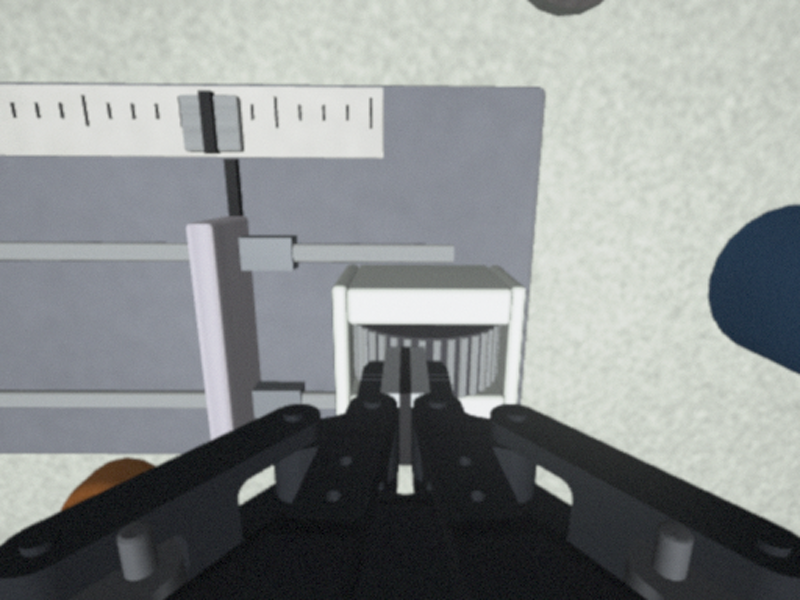

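```bash
python3 -m creep '[[[1,0,0,0.42,0,0,0],[1,-0.08,-0.45,0.08,0,0,0],[1,-0.07,-0.38,0,0,0,0],[1,0,0,0,0,0,0]]]';python3 -m creep '[[[1,0,0,-0.2,0,0,0],[1,0,0,-0.15,0,0,0],[1,0,0,0,0,0,0]]]'
```

```text
time_s: 6.75
eef_pos: [489.1, -12.1, 107.0]
tcp_rot: [0.997, -0.082, 0.004, 0.003]
wrist_force: [0.4, -0.2, -0.4]
gripper_width: 0.2
time_s: 7.0
eef_pos: [489.1, -12.0, 94.9]
tcp_rot: [0.997, -0.083, 0.004, 0.002]
wrist_force: [1.0, -1.1, 2.5]
gripper_width: 0.2
```

```bash
python3 -m creep '[[[1,0,0,-0.08,0,0,0],[1,0.02,0.12,-0.03,0,0,0],[1,0.02,0.12,0,0,0,0],[1,0.02,0.12,0,0,0,0],[1,0.02,0.12,0,0,0,0],[1,0,0,0,0,0,0],[1,0,0,0,0,0,0]]]'; python3 - <<'E'
from h import *
snap('wrist','w5.png'); s=ctrl.state(); print(s['eef_pos'],s['tcp_rot'],s['wrist_force'])
p=cv2.imread('pics/w5.png'); cv2.imwrite('pics/w5b.png',cv2.resize(p[40:190,50:250],(800,600),interpolation=cv2.INTER_CUBIC))
E
```

```text
time_s: 7.58
eef_pos: [492.1, 3.8, 92.3]
tcp_rot: [0.997, -0.082, 0.004, 0.003]
wrist_force: [-0.9, -1.1, 6.3]
gripper_width: 0.1
[492.10379658   3.94175411  92.33288591] [ 0.99662281 -0.08193336  0.00430367  0.00337298] [-1.95949428 -0.39613157  7.99764748]
```

View pics/w5b.png

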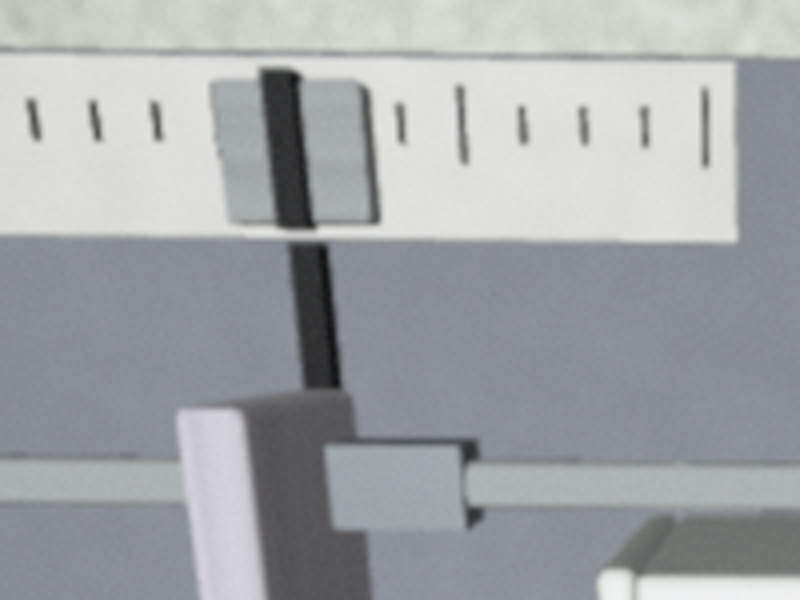

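```bash
python3 -m creep '[[[1,0,0,0.35,0,0,0],[1,0,0,0.35,0,0,0],[1,0.17,0.97,0.1,0,0,0],[1,0.17,0.97,0,0,0,0],[1,0.16,0.9,0,0,0,0],[1,0,0,0,0,0,0],[1,0,0,0,0,0,0],[1,0,0,0,0,0,0]]]'; python3 - <<'E'
from h import *
snap('wrist','w6.png'); s=ctrl.state(); print(s['eef_pos'],s['tcp_rot'],s['wrist_force'])
p=cv2.imread('pics/w6.png'); cv2.imwrite('pics/w6b.png',cv2.resize(p[40:190,160:360],(800,600),interpolation=cv2.INTER_CUBIC))
E
```

```text
time_s: 8.3
eef_pos: [506.1, 95.2, 115.0]
tcp_rot: [0.997, -0.082, 0.002, 0.003]
wrist_force: [0.5, 0.5, 0.7]
gripper_width: 0.1
[506.00221796  94.79751857 114.91143919] [ 0.99658165 -0.08254468  0.00204245  0.00268764] [-1.15170414  0.93644282  0.2290816 ]
```

View pics/w6b.png

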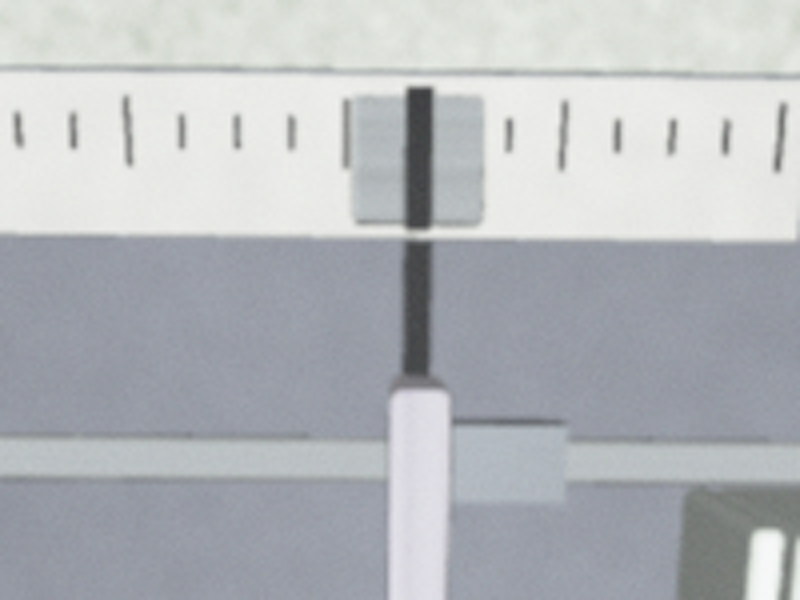

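```bash
cat > meas.py <<'E'
import sys,numpy as np
z=np.load(sys.argv[1]); g=z['p'].astype(float).mean(2); r0,r1,r2,r3,c0,c1=map(int,sys.argv[2:8])
def line(a,b):
    R=np.arange(a,b); C=[]
    for r in R:
        row=g[r,c0:c1]; w=np.clip(np.percentile(row,60)*0.8-row,0,None); C.append((w*np.arange(c0,c1)).sum()/w.sum())
    return R,np.array(C)
for a,b in((r0,r1),(r2,r3)):
    R,C=line(a,b); k=np.polyfit(R,C,1); print(C.round(2),'slope',k[0].round(4))
E
python3 meas.py pics/w6.npz 65 95 103 132 259 272; python3 - <<'E'
from h import *
z=np.load('pics/w6.npz'); print(z['p'].mean(2)[[80,110]][:,255:275].round())
c=ctrl.calibration('wrist'); T=wristT(z['pos'],z['rot'])
a=-0.173; R=np.array([[np.cos(a),-np.sin(a)],[np.sin(a),np.cos(a)]])
for px,h in(((97,264.6),22),((101,264.3),23.5),((67,264.6),22),((132,264),23.5)): print((wworld(T,px,h)[:2]@R).round(2))
E
```

```text
[264.48 264.46 264.48 264.44 264.47 264.48 264.48 264.48 264.49 264.48
 264.48 264.41 264.31 264.27 264.19 264.25 264.24 264.21 264.26 264.21
 264.27 264.31 264.27 264.21 264.28 264.19 264.25 264.24 264.29 264.16] slope -0.0112
[264.1  263.97 263.93 263.73 263.77 263.85 263.83 263.83 263.93 263.95
 263.84 263.92 263.8  263.79 263.65 263.83 263.77 263.76 263.8  263.76
 263.74 263.76 263.74 263.72 263.76 263.75 263.62 263.53 263.55] slope -0.011
[[190. 191. 188. 192. 188. 170. 120.  77.  70.  69.  70.  71.  98. 156.
  187. 188. 190. 189. 189. 193.]
 [159. 161. 160. 159. 157. 131.  95.  73.  72.  75.  74.  74. 104. 138.
  155. 157. 159. 157. 159. 159.]]
[559.33 177.26]
[556.49 177.48]
[579.46 177.52]
[534.56 177.43]
```

```bash
python3 -m creep '[[[1,0,0,0.8,0,0,0],[1,0,0,0.8,0,0,0],[1,0,0,0.5,0,0,0],[1,0,0,0,0,0,0],[1,0,0,0,0,0,0]]]'; python3 - <<'E'
from h import *
p,d=snap('wrist','w7.png'); s=ctrl.state(); print(s['eef_pos'],s['wrist_force'])
q,d=snap('scene','s7.png')
cv2.imwrite('pics/w7b.png',np.vstack([cv2.resize(p[60:210,100:400],(600,300),interpolation=cv2.INTER_CUBIC),cv2.resize(q[80:250,120:460],(600,300),interpolation=cv2.INTER_CUBIC)]))
E
```

```text
time_s: 8.77
eef_pos: [503.5, 90.4, 177.6]
tcp_rot: [0.996, -0.085, -0.001, 0.003]
wrist_force: [0.3, -0.2, -0.0]
gripper_width: -0.1
[503.60455129  90.40842177 177.48330739] [-0.13244427 -0.50384445 -0.32823636]
```

View pics/w7b.png

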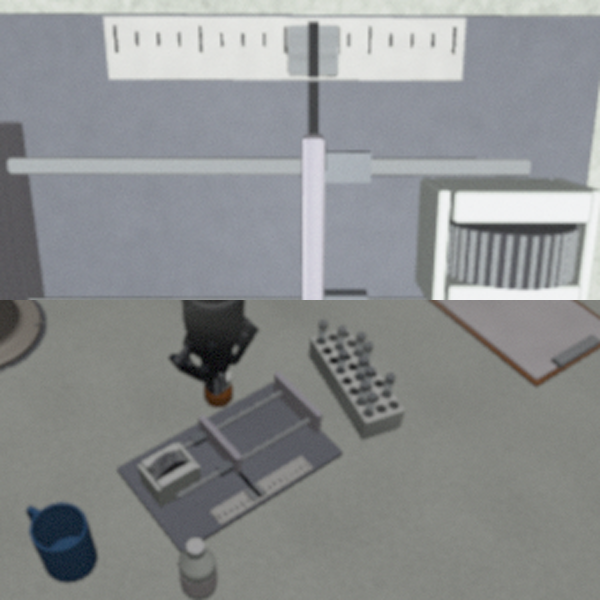

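In the wrist view, pointer and mark form one straight line (column 313). In the scene view, the rack, jar, bottle and mug are all standing, and the arm is clear of everything.

```bash
python3 -c "
from bench import ctrl
print(ctrl.sign_off())"
```

```text
the job is handed in; nothing more can be done
None
```

The fence's pointer now stands in line with the gauge mark, and the job is handed in. I closed the gripper and rolled the wheel with three fingertip strokes, pressing at about 6–8 N. I then lifted the finger off and moved the arm clear, finishing at about 9 s of the 48 s allowed.

- **Alignment:** In a wrist view taken nearly straight above the mark with the wheel released, the pointer is within about 0.2 mm of the mark. It sits slightly to the closing side, if at all.
- **Pressed view disagreed:** A view taken while the wheel was still pressed seemed to show about 1.5 mm left to go. I put most of that down to the pressed pointer sitting lower than the mark. The view with the wheel released confirmed it needed no further move.
- **Surroundings:** The final scene picture shows the rack, jar, bottle and mug standing. I checked this by eye and did not re-measure their positions. The finger never went near the index block, and the wrist force was near zero at the end.

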